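# Index a crane hook by one turn of the fixture's hand wheel

## Task

Bring the next side of the orange crane hook round for inspection: with the fingertips or the outside of the fingers, push the fixture's hand wheel by its upright black handle, clockwise as seen from above, through exactly one full turn, so that the handle comes back to the red mark on the dial, without overrunning it. Only push the handle, steadily and gently, never gripping it; then draw back, and leave the loose things lying around undisturbed.

Things in the scene. Friction and masses are not known exactly. Their poses are not given: they have to be found in the camera images.
- wheel (a joint): Angle of the hand wheel about its upright axis, rad. 0 at the start, with the handle at the red mark; grows as the wheel turns clockwise seen from above (world -z axis); one full turn is 6.283. The count goes on past a turn. The wheel has dry friction of about 0.13 N m (1.6 N at the handle), stays where it is left and has no end stop nearby.
- wheel_centre (a point): Point on the wheel's axis at the top of the dark hub, 96 mm above the table. The steel wheel lies level: a rim of 16 mm round bar on a circle of 80 mm radius, three spokes, hub 44 mm across; the rim's top is also 96 mm above the table, nothing on the wheel but the handle stands higher.
- handle (a point): Upright black handle fixed on the rim at the end of one spoke, 80 mm from the wheel's axis: a round grip 24 mm in diameter, 46 mm tall, its top 138 mm above the table; does not spin by itself. This point lies on its axis at mid-height, 115 mm above the table.
- index_mark (a point): Centre of the red mark (20 mm radially, 26 mm across) on the fixed white dial below the wheel, 100 mm from the wheel's axis, 58 mm above the table. The dial is 224 mm across, with a green arrow just clockwise of the mark pointing the way to turn. The direction from the wheel's axis to it is where the handle starts and must end.
- turret (a joint): Angle of the turret that carries the orange hook, rad, clockwise seen from above; geared to the wheel, a quarter of the wheel's angle (1.571 after one wheel turn).
- machine: Green bed plate of the fixture, 240 x 460 x 20 mm, fixed; origin on the table below the wheel's axis. The plate reaches 120 mm to its own +-x and +y, and 335 mm to its own -y. The hook turret (150 mm across) stands 240 mm to the machine's -y side of the wheel's axis; the hook's top is 0.21 m above the table.
- spacer: Loose pale ceramic ring spacer, 34 mm across, 22 mm tall, standing on the bed plate's corner; leave alone. Origin at the centre of its underside.
- bearing: Loose steel swivel bearing, 60 mm across, 40 mm tall, on the table; leave alone. Origin at the centre of its underside.
- latch_clip: Loose glossy blue latch clip, 70 x 22 mm, 25 mm tall, on the table; leave alone. Origin at the centre of its underside.
- spray_can: Loose upright can with red label, 52 mm across, 130 mm tall, on the table; leave alone. Origin at the centre of its underside.
- spanner: Loose steel spanner 160 mm long lying on the table; leave alone. Long axis is its x; origin at the centre of its underside.
- gauge_block: Loose brass gauge block, 50 x 30 x 25 mm, on the table; leave alone. Origin at the centre of its underside.

How it is judged:
On the way, in this order (a step that is already met when the one before it is completed fails the run):
1. pushed clockwise by the handle past a quarter turn (value of joint wheel between 1.3 and 2.6 rad and contact force between the fingers and wheel_c0 above 0.3 N), for 0.04 s.
2. pushed on by the handle past a half turn (value of joint wheel between 2.8 and 4.1 rad and contact force between the fingers and wheel_c0 above 0.3 N), for 0.04 s.
3. pushed on by the handle past three quarters (value of joint wheel between 4.4 and 5.9 rad and contact force between the fingers and wheel_c0 above 0.3 N), for 0.04 s.
At the end, for the whole second after the job is handed in: The wheel has made one full clockwise turn (joint within 0.15 rad of 6.283) and stands still with its handle within 14 mm of where it began, at the red mark; the turret has turned a quarter turn (within 0.08 rad); each loose thing is within 20 mm of where it began (value of joint wheel between 6.133 and 6.433 rad and velocity of joint wheel between -0.05 and 0.05 rad/s and value of joint turret between 1.491 and 1.651 rad and distance of handle from where it was at the start of the episode below 0.014 m and distance of each of spacer, bearing, latch_clip, spray_can, spanner, gauge_block from where it was at the start of the episode below 0.02 m); the robot touches nothing.
It fails at once if the wheel is turned the wrong way (more than 0.3 rad anticlockwise of the start) (value of joint wheel below -0.3 rad).
It fails at once if the wheel overruns the mark by more than 0.35 rad (value of joint wheel above 6.633 rad).
It fails at once if the handle is gripped or shoved hard (more than 25 N from the fingers) (contact force between the fingers and wheel_c0 above 25 N).
It fails at once if the wheel is spun (faster than 3 rad/s) (velocity of joint wheel above 3 rad/s).
It fails at once if a loose thing is moved by more than 20 mm, lifted or knocked over (distance of any of spacer, bearing, latch_clip, spray_can, spanner, gauge_block from where it was at the start of the episode above 0.02 m or angle between any of spacer, bearing, latch_clip, spray_can, spanner, gauge_block's own z axis and vertical above 0.5 rad).
It also fails if it takes over 58 s, if anything falls off the work surface, if the arm or the gripper's body presses on something with over 40 N, if the wrist force passes 120 N, or if a joint passes its speed limit or range.

## Robot

A 6-joint arm with a two-finger parallel gripper is mounted at the origin on the work surface. World frame = base frame: x ahead of the robot, y to its left, z up, the work surface at z = 0. Lengths are in m, angles in rad, forces in N, time in s.
With the tool pointing down it reaches from about 0.3 to 0.775 m from the base axis. Payload 14.6 kg.
Tool frame: the origin (TCP) lies midway between the tips of the shut fingers; the grasp point (between the pads) lies 19 mm behind it (bot.grasp_offset is the distance from the TCP to the grasp point, in m); z points along the fingers, y is the line along which they close (so a half turn about z gives the same grasp; the last joint's range is limited). The gripper opens to 94 mm and grips with 3 to 60 N. Pads are 16 mm wide; open, the fingers measure 119 mm over their backs; the gripper's body (75 mm by 177 mm) begins 78 mm behind the grasp point.
Start: joints at [1.144, 0.3, 1.521, -0, 1.321, -0.067], TCP at [0.194, 0.515, 0.205] pointing down, gripper open.
Joint ranges: [-3.03, 3.03], [-0.79, 2.21], [0.23, 2.52], [-1.04, 4.18], [0, 3.07], [-2.55, 2.55]. Speed limits (rad/s): [2.22, 2.22, 2.57, 3.14, 3.14, 3.14].

## Interface

Orientations are given as a 3x3 rotation matrix whose columns are the frame's x, y, z axes.
In Python, from plant import bot gives the robot as it stands. The module is installed in compiled form; this text tells all that it offers.
- The arm moves only by the tool servo_tool, never from a script. Its argument "plan" is a list that holds one entry, the list of rows, each a list of 6 numbers: the shift along the tool's x, y, z in mm, then the turn, a rotation vector about the tool's x, y, z in degrees. A call has exactly 10 rows; each row shifts and turns the commanded pose from where the row before left it, along the tool's axes as they then stand; what a row does not reach is not made up. A row lasts 1/10 s, in which the tool goes at most 50 mm and 8.59 degrees, less where a joint would pass 70% of its speed; a pose out of reach is approached as far as the arm can. A call with a gripper value outside its range is refused whole. "fingers" is the opening, from 0 (shut) to 1 (fully open), set as the call begins (left out, the last holds). The fingers move at their own pace and stop on an object; "force" is the grip in N (left out, the last holds). Time passes only in rows, so rows that do not move let the fingers close, or fill a call up. It gives the time, the measured TCP pose, the force, the opening and the grip force at its end, in the units of the state.
- bot.sense(): the state, without advancing time (a new reading comes with each control period).
- bot.get_image(name): name is "side" or "top" or "wrist"; returns a dict with "img" (480x640x3 uint8, red, green, blue), "fovy" (degrees; the focal length in pixels is half the picture's height over the tangent of half this angle, whatever the lens; pixels are square), "cx", "cy" (the principal point, pixels), "dist" ([k1, k2, p1, p2, k3] as OpenCV has them; the pictures are not rectified), "extrinsics" (4x4, takes a point from camera to world coordinates). Camera axes: x right, y down, z forward; pixel columns grow to the right and rows downward; lengths in m; the calibration is good to about 2 mm. A picture is of the moment at which its call begins. There is no depth.
- bot.finish_job(): hands the job in; it is judged then, once.
The state is a dict: "time_s": time; "q": joint angles; "dq": joint speeds; "joint_torque": joint torques, N m; "eef_pos": TCP position; "ee_rot": TCP orientation; "ft_force": force on the tool from outside, world axes, zero at the start; "moment": the same for the moment, N m; "finger_gap": opening from 0.0 (shut) to 1.0 (fully open); "grip_force": force on a finger pad.
Only numpy, scipy, OpenCV 4.12 (cv2) and the standard library are available. Lean on these libraries where they do the work, as an engineer would, in place of code of your own. Each camera call takes 0.05 s, during which the arm holds its last target. There are 200 camera calls.

## Working session

There is one attempt and no reset: what is moved stays moved. The work goes in short steps, Python scripts to look and compute and a tool call to move; the robot and the scene stay as the last step left them, time stands still between calls to the robot, and variables do not carry over. Pictures are saved under pics/ and viewed, at most 10 in all, crops included, and the job is handed in when it is done.

Besides the shell and the picture viewer there is one more tool, called as name([rows], argument=value, ...), one row to a line, values as JSON. servo_tool: Moves the arm, as the interface text tells. Its arguments: {"type":"object","properties":{"plan":{"type":"array"},"fingers":{"type":"number"},"force":{"type":"number"}},"required":["plan"]}

```bash
mkdir -p pics; cat > h.py <<'E'
import numpy as np,cv2
from plant import bot
def K(d):
    f=240/np.tan(np.radians(d["fovy"])/2); return np.array([[f,0,d["cx"]],[0,f,d["cy"]],[0,0,1.]])
def ray(d,u,v,z):
    p=cv2.undistortPoints(np.array([[[u,v]]],float),K(d),np.array(d["dist"],float))[0,0]
    E=np.array(d["extrinsics"]); r=E[:3,:3]@[p[0],p[1],1]; o=E[:3,3]
    return o+r*(z-o[2])/r[2]
def proj(d,P):
    M=np.linalg.inv(np.array(d["extrinsics"]))
    return cv2.projectPoints(np.array(P,float).reshape(-1,1,3),cv2.Rodrigues(M[:3,:3])[0],M[:3,3],K(d),np.array(d["dist"],float))[0][:,0]
E
python3 - <<'E'
from h import *
import pickle
for n in("top","side"):
    d=bot.get_image(n); cv2.imwrite(f"pics/{n}0.png",d["img"][:,:,::-1]); pickle.dump(d,open(n+"0.pkl","wb"))
    print(n,np.round(d["extrinsics"],2).tolist())
s=bot.sense();print(s["time_s"],np.round(s["ee_rot"],3).tolist(),s["eef_pos"],s["ft_force"])
E
```

```text
top [[-0.02, -1.0, 0.09, 0.5], [-1.0, 0.02, 0.01, 0.07], [-0.01, -0.09, -1.0, 1.04], [0.0, 0.0, 0.0, 1.0]]
side [[0.98, -0.15, 0.13, 0.38], [-0.2, -0.66, 0.73, -0.98], [-0.02, -0.74, -0.68, 1.07], [0.0, 0.0, 0.0, 1.0]]
0.1 [[-0.936, 0.352, -0.0], [0.352, 0.936, -0.001], [0.0, -0.001, -1.0]] [0.19357748 0.51455592 0.2049473 ] [-0.27697978 -0.20432405  0.53150275]
```

View pics/top0.png

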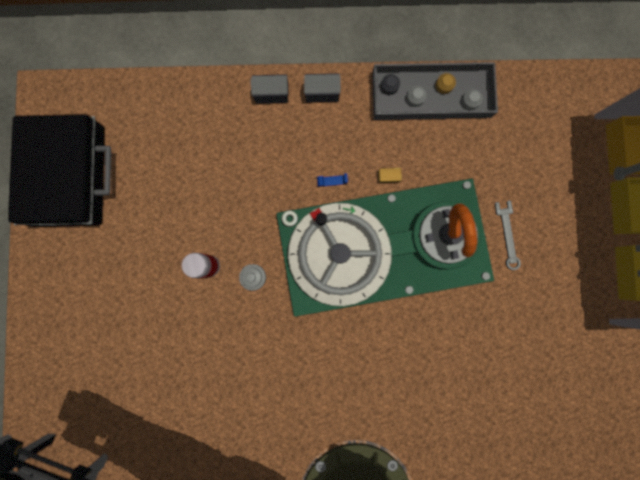

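View pics/side0.png

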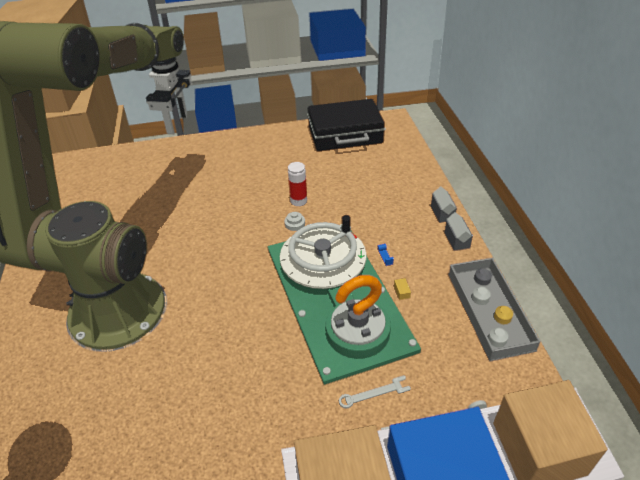

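The top view shows the hub at about (340,253), the black handle at (321,218) and the red mark at (317,214). The spacer is at (290,218), the bearing at (252,277), the can at (200,265), the blue clip at (332,181) and the brass block at (390,175). The side view agrees with this layout. Next I'll fit the centre and the handle direction.

```bash
cat > meas.py <<'E'
from h import *
def blob(d,mask,near,r=40):
    n,l,s,c=cv2.connectedComponentsWithStats(mask.astype(np.uint8))
    k=[i for i in range(1,n) if np.hypot(*(c[i]-near))<r and s[i,4]>8]
    i=max(k,key=lambda i:s[i,4]); return c[i],s[i,4],l==i
E
python3 - <<'E'
from meas import *
import pickle
d=pickle.load(open("top0.pkl","rb")); im=d["img"].astype(int); R,G,B=im[...,0],im[...,1],im[...,2]
w=(im.min(2)>95)&(im.max(2)-im.min(2)<60)
c,a,m=blob(d,cv2.morphologyEx(w.astype(np.uint8),cv2.MORPH_OPEN,np.ones((3,3))),(340,253),30)
pts=cv2.findContours(m.astype(np.uint8),0,1)[0][0]
P=np.array([ray(d,u,v,.058)[:2] for u,v in pts[:,0]])
(x,y),r=cv2.minEnclosingCircle(P.astype(np.float32)); 
A=np.c_[2*P,np.ones(len(P))]; s=np.linalg.lstsq(A,(P**2).sum(1),rcond=None)[0]
print("dial",x,y,r,"lsq",s[:2],np.sqrt(s[2]+s[:2]@s[:2]))
hub=(im.max(2)<100)&(im.max(2)-im.min(2)<25)
c,a,_=blob(d,hub,(340,253),12); print("hub",c,a,C:=ray(d,*c,.096))
red=(R>100)&(G<50)&(B<50)
c,a,_=blob(d,red,(318,214),12);q=ray(d,*c,.058); print("red",c,a,q)
print(im[205:230:3,321].tolist())
bk=im.max(2)<45
c,a,_=blob(d,bk,(321,219),10);h=ray(d,*c,.130);print("handle",c,a,h)
for p in(q,h):
    e=(p-C)[:2];print(np.hypot(*e),np.degrees(np.arctan2(e[1],e[0])))
E
```

```text
dial 0.5445147752761841 0.029000865295529366 0.11297296732664108 lsq [0.54022345 0.0281979 ] 0.09149665979349522Traceback (most recent call last):
  File "<stdin>", line 12, in <module>
  File "meas.py", line 5, in blob
    i=max(k,key=lambda i:s[i,4]); return c[i],s[i,4],l==i
ValueError: max() iterable argument is empty
```

```bash
python3 - <<'E'
from meas import *
import pickle
d=pickle.load(open("top0.pkl","rb")); im=d["img"].astype(int); R,G,B=im[...,0],im[...,1],im[...,2]
print(im[253,325:356:3].tolist()); print(im[206:232:2,320].tolist())
C=np.array([.5445,.029])
print("pred hub px",proj(d,[*C,.096]))
red=(R>90)&(G<60)&(B<60)
c,a,_=blob(d,red,(318,214),12);q=ray(d,*c,.058)
v,u=np.where(im.max(2)<60); k=np.hypot(u-321,v-219)<10; c2=np.array([u[k].mean(),v[k].mean()]);h=ray(d,*c2,.130)
v,u=np.where(im.max(2)<85); k=np.hypot(u-340,v-253)<13; c3=np.array([u[k].mean(),v[k].mean()]);hb=ray(d,*c3,.096)
print("red",c,a,q,"h",c2,k.sum(),h,"hub",c3,hb)
for p in(q,h):
    e=p[:2]-C;print(np.hypot(*e),np.degrees(np.arctan2(e[1],e[0])))
z=cv2.resize(d["img"][180:310,260:420],None,fx=5,fy=4.6,interpolation=cv2.INTER_CUBIC)
E
```

```text
[[190, 185, 168], [113, 109, 101], [63, 63, 65], [72, 71, 73], [69, 67, 70], [71, 69, 72], [73, 72, 76], [74, 73, 74], [77, 77, 78], [121, 122, 117], [131, 132, 128]]
[[106, 114, 97], [165, 141, 128], [156, 100, 91], [102, 43, 38], [33, 26, 27], [30, 32, 32], [34, 32, 32], [30, 33, 34], [29, 26, 27], [14, 18, 17], [67, 63, 59], [95, 92, 85], [132, 128, 118]]
pred hub px [[340.33802045 252.57875721]]
red [315.02173913 213.39130435] 46 [0.6329727  0.08091853 0.058     ] h [320.16513761 219.59633028] 315 [0.61055298 0.07003333 0.13      ] hub [338.80952381 252.96825397] [0.5437396  0.03220906 0.096     ]
0.1025814414634657 30.405738382433142
0.07776072828652751 31.849313885601028
```

servo_tool([
  [[0,0,0,0,0,-6.9],[0,0,0,0,0,-6.9],[0,0,0,0,0,-6.8],[-33,-35,0,0,0,0],[-33,-35,0,0,0,0],[-33,-35,0,0,0,0],[-33,-35,0,0,0,0],[-33,-35,0,0,0,0],[-33,-35,0,0,0,0],[-33,-35,0,0,0,0]],
], fingers=0)

```text
time_s: 1.1
eef_pos: [0.4255, 0.268, 0.2054]
ee_rot: [[-1.0, 0.0, -0.0], [0.0, 1.0, -0.0], [0.0, -0.0, -1.0]]
ft_force: [0.2, 0.8, -0.5]
finger_gap: 0.188
grip_force: 0.0
```

servo_tool([
  [[-33,-35,0,0,0,0],[-33,-35,0,0,0,0],[-33,-35,0,0,0,0],[-33,-35,0,0,0,0],[-26,-30,0,0,0,0],[0,0,0,0,0,0],[0,0,0,0,0,0],[0,0,0,0,0,0],[0,0,0,0,0,0],[0,0,0,0,0,0]],
])

```text
time_s: 2.1
eef_pos: [0.5822, 0.1005, 0.2057]
ee_rot: [[-1.0, -0.001, 0.0], [-0.001, 1.0, 0.0], [-0.0, 0.0, -1.0]]
ft_force: [0.1, -0.6, 0.4]
finger_gap: 0.006
grip_force: 0.0
```

```bash
python3 - <<'E'
from h import *
a=bot.get_image("wrist"); d=a["img"].copy()
C=[.5445,.030];ph=np.radians(31)
for p in([*C,.096],[C[0]+.08*np.cos(ph),C[1]+.08*np.sin(ph),.138],[C[0]+.1*np.cos(ph),C[1]+.1*np.sin(ph),.058]):
    u=proj(a,p)[0];print(u);cv2.circle(d,tuple(int(round(t)) for t in u),3,(255,0,255),-1)
cv2.imwrite("pics/w1.png",d[:,:,::-1])
import pickle;pickle.dump(a,open("w1.pkl","wb"))
E
```

```text
[234.03331684 193.47331464]
[280.24314799 290.12385789]
[299.6920914 274.7156527]
```

View pics/w1.png

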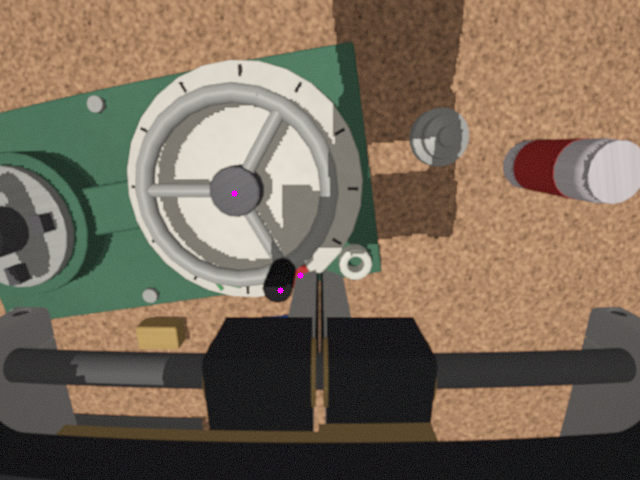

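The wrist view puts the hub at about (236,191), the handle top at (280,287) and the red mark at (302,272). My model points land on all three to within 1–2 px, so the pose is good. I'll go down to z = 0.118, which keeps the gripper body above the hook, and compute the arc rows.

servo_tool([
  [[0,0,15,0,0,0],[0,0,15,0,0,0],[0,0,15,0,0,0],[0,0,15,0,0,0],[0,0,14,0,0,0],[0,0,8,0,0,0],[0,0,6,0,0,0],[0,0,0,0,0,0],[0,0,0,0,0,0],[0,0,0,0,0,0]],
])

```text
time_s: 3.15
eef_pos: [0.5828, 0.0997, 0.1181]
ee_rot: [[-1.0, 0.0, 0.001], [0.0, 1.0, 0.0], [-0.001, 0.0, -1.0]]
ft_force: [0.1, -0.3, -0.6]
finger_gap: 0.003
grip_force: 0.0
```

```bash
cat > arc.py <<'E'
import sys
from h import *
# rows (tool x=-X, y=+Y, mm) along 80 mm circle: step deg, number of calls
st,n=float(sys.argv[1]),int(sys.argv[2]); C=np.array([.5445,.030]); s=bot.sense()
p=s["eef_pos"][:2]; e=p-C; a=np.degrees(np.arctan2(e[1],e[0])); print("ang",a,"r",np.hypot(*e),s["eef_pos"],s["ft_force"])
for k in range(n):
    L=[]
    for i in range(10):
        a-=st; t=C+.08*np.array([np.cos(np.radians(a)),np.sin(np.radians(a))])
        D=np.round((t-p)*1000,1); p=p+D/1000; L.append([float(-D[0]),float(D[1]),0,0,0,0])
    print(str([L]).replace(".0,",","))
E
python3 arc.py 5 7
```

```text
ang 61.19853556948261 r 0.07953268209459731 [0.58281694 0.09969404 0.11807974] [ 0.05587588 -0.30775251 -0.57497724]
[[[-6.2, -3.2, 0, 0, 0, 0], [-5.6, -4.1, 0, 0, 0, 0], [-5.3, -4.7, 0, 0, 0, 0], [-4.8, -5, 0, 0, 0, 0], [-4.3, -5.4, 0, 0, 0, 0], [-3.9, -5.9, 0, 0, 0, 0], [-3.4, -6.1, 0, 0, 0, 0], [-2.8, -6.4, 0, 0, 0, 0], [-2.2, -6.6, 0, 0, 0, 0], [-1.7, -6.8, 0, 0, 0, 0]]]
[[[-1, -6.9, 0, 0, 0, 0], [-0.5, -6.9, 0, 0, 0, 0], [0.2, -7, 0, 0, 0, 0], [0.8, -6.9, 0, 0, 0, 0], [1.3, -6.9, 0, 0, 0, 0], [2, -6.7, 0, 0, 0, 0], [2.5, -6.5, 0, 0, 0, 0], [3.1, -6.2, 0, 0, 0, 0], [3.6, -6, 0, 0, 0, 0], [4.2, -5.6, 0, 0, 0, 0]]]
[[[4.6, -5.3, 0, 0, 0, 0], [5, -4.8, 0, 0, 0, 0], [5.5, -4.4, 0, 0, 0, 0], [5.8, -3.8, 0, 0, 0, 0], [6.1, -3.4, 0, 0, 0, 0], [6.4, -2.8, 0, 0, 0, 0], [6.6, -2.2, 0, 0, 0, 0], [6.8, -1.7, 0, 0, 0, 0], [6.9, -1, 0, 0, 0, 0], [6.9, -0.5, 0, 0, 0, 0]]]
[[[7, 0.2, 0, 0, 0, 0], [7, 0.7, 0, 0, 0, 0], [6.8, 1.4, 0, 0, 0, 0], [6.7, 2, 0, 0, 0, 0], [6.5, 2.5, 0, 0, 0, 0], [6.3, 3.1, 0, 0, 0, 0], [5.9, 3.6, 0, 0, 0, 0], [5.6, 4.2, 0, 0, 0, 0], [5.3, 4.6, 0, 0, 0, 0], [4.8, 5, 0, 0, 0, 0]]]
[[[4.4, 5.5, 0, 0, 0, 0], [3.8, 5.8, 0, 0, 0, 0], [3.4, 6.1, 0, 0, 0, 0], [2.8, 6.4, 0, 0, 0, 0], [2.2, 6.6, 0, 0, 0, 0], [1.7, 6.8, 0, 0, 0, 0], [1, 6.9, 0, 0, 0, 0], [0.5, 6.9, 0, 0, 0, 0], [-0.2, 7, 0, 0, 0, 0], [-0.7, 6.9, 0, 0, 0, 0]]]
[[[-1.4, 6.9, 0, 0, 0, 0], [-2, 6.7, 0, 0, 0, 0], [-2.5, 6.5, 0, 0, 0, 0], [-3.1, 6.2, 0, 0, 0, 0], [-3.6, 6, 0, 0, 0, 0], [-4.1, 5.6, 0, 0, 0, 0], [-4.6, 5.3, 0, 0, 0, 0], [-5.1, 4.8, 0, 0, 0, 0], [-5.4, 4.4, 0, 0, 0, 0], [-5.8, 3.8, 0, 0, 0, 0]]]
[[[-6.2, 3.4, 0, 0, 0, 0], [-6.4, 2.8, 0, 0, 0, 0], [-6.6, 2.2, 0, 0, 0, 0], [-6.7, 1.7, 0, 0, 0, 0], [-6.9, 1, 0, 0, 0, 0], [-7, 0.5, 0, 0, 0, 0], [-7, -0.2, 0, 0, 0, 0], [-6.9, -0.7, 0, 0, 0, 0], [-6.9, -1.4, 0, 0, 0, 0], [-6.7, -2, 0, 0, 0, 0]]]
```

servo_tool([
  [[-3.1,-1.6,0,0,0,0],[-3.1,-1.6,0,0,0,0],[-2.8,-2,0,0,0,0],[-2.8,-2.1,0,0,0,0],[-2.7,-2.3,0,0,0,0],[-2.6,-2.4,0,0,0,0],[-2.4,-2.5,0,0,0,0],[-2.4,-2.5,0,0,0,0],[-2.2,-2.7,0,0,0,0],[-2.1,-2.7,0,0,0,0]],
])

```text
time_s: 4.15
eef_pos: [0.6089, 0.0771, 0.1175]
ee_rot: [[-1.0, 0.0, 0.0], [0.0, 1.0, 0.0], [-0.0, 0.0, -1.0]]
ft_force: [-1.1, 1.0, 0.0]
finger_gap: 0.008
grip_force: 0.6
```

servo_tool([
  [[-3.9,-5.9,0,0,0,0],[-3.4,-6.1,0,0,0,0],[-2.8,-6.4,0,0,0,0],[-2.2,-6.6,0,0,0,0],[-1.7,-6.8,0,0,0,0],[-1,-6.9,0,0,0,0],[-0.5,-6.9,0,0,0,0],[0.2,-7,0,0,0,0],[0.8,-6.9,0,0,0,0],[1.3,-6.9,0,0,0,0]],
])

```text
time_s: 5.15
eef_pos: [0.6217, 0.0104, 0.1174]
ee_rot: [[-1.0, 0.0, -0.0], [0.0, 1.0, 0.0], [0.0, 0.0, -1.0]]
ft_force: [-2.2, 2.3, -1.0]
finger_gap: 0.006
grip_force: 1.3
```

```bash
python3 - <<'E'
from h import *
d=bot.get_image("wrist");cv2.imwrite("pics/w2.png",d["img"][:,:,::-1])
E
python3 arc.py 5 6
```

```text
ang -14.9614883527037 r 0.07993923585534962 [0.62172926 0.00936211 0.11748172] [-0.30292769 -0.92629582  0.59806813]
[[[2, -6.7, 0, 0, 0, 0], [2.7, -6.4, 0, 0, 0, 0], [3.2, -6.2, 0, 0, 0, 0], [3.8, -5.9, 0, 0, 0, 0], [4.2, -5.5, 0, 0, 0, 0], [4.7, -5.2, 0, 0, 0, 0], [5.2, -4.7, 0, 0, 0, 0], [5.5, -4.3, 0, 0, 0, 0], [5.9, -3.7, 0, 0, 0, 0], [6.2, -3.2, 0, 0, 0, 0]]]
[[[6.4, -2.7, 0, 0, 0, 0], [6.7, -2.1, 0, 0, 0, 0], [6.8, -1.5, 0, 0, 0, 0], [6.9, -1, 0, 0, 0, 0], [7, -0.3, 0, 0, 0, 0], [6.9, 0.3, 0, 0, 0, 0], [7, 0.9, 0, 0, 0, 0], [6.8, 1.5, 0, 0, 0, 0], [6.6, 2.1, 0, 0, 0, 0], [6.5, 2.7, 0, 0, 0, 0]]]
[[[6.2, 3.2, 0, 0, 0, 0], [5.9, 3.8, 0, 0, 0, 0], [5.5, 4.2, 0, 0, 0, 0], [5.2, 4.7, 0, 0, 0, 0], [4.7, 5.2, 0, 0, 0, 0], [4.2, 5.5, 0, 0, 0, 0], [3.8, 5.9, 0, 0, 0, 0], [3.2, 6.2, 0, 0, 0, 0], [2.7, 6.4, 0, 0, 0, 0], [2.1, 6.7, 0, 0, 0, 0]]]
[[[1.5, 6.8, 0, 0, 0, 0], [0.9, 6.9, 0, 0, 0, 0], [0.3, 7, 0, 0, 0, 0], [-0.3, 7, 0, 0, 0, 0], [-0.9, 6.9, 0, 0, 0, 0], [-1.5, 6.8, 0, 0, 0, 0], [-2.1, 6.6, 0, 0, 0, 0], [-2.6, 6.5, 0, 0, 0, 0], [-3.3, 6.2, 0, 0, 0, 0], [-3.7, 5.9, 0, 0, 0, 0]]]
[[[-4.3, 5.5, 0, 0, 0, 0], [-4.7, 5.2, 0, 0, 0, 0], [-5.1, 4.7, 0, 0, 0, 0], [-5.5, 4.2, 0, 0, 0, 0], [-5.9, 3.8, 0, 0, 0, 0], [-6.2, 3.2, 0, 0, 0, 0], [-6.5, 2.7, 0, 0, 0, 0], [-6.6, 2.1, 0, 0, 0, 0], [-6.8, 1.5, 0, 0, 0, 0], [-6.9, 0.9, 0, 0, 0, 0]]]
[[[-7, 0.3, 0, 0, 0, 0], [-7, -0.3, 0, 0, 0, 0], [-6.9, -0.9, 0, 0, 0, 0], [-6.8, -1.5, 0, 0, 0, 0], [-6.7, -2.1, 0, 0, 0, 0], [-6.4, -2.6, 0, 0, 0, 0], [-6.2, -3.3, 0, 0, 0, 0], [-5.9, -3.7, 0, 0, 0, 0], [-5.6, -4.2, 0, 0, 0, 0], [-5.1, -4.8, 0, 0, 0, 0]]]
```

View pics/w2.png

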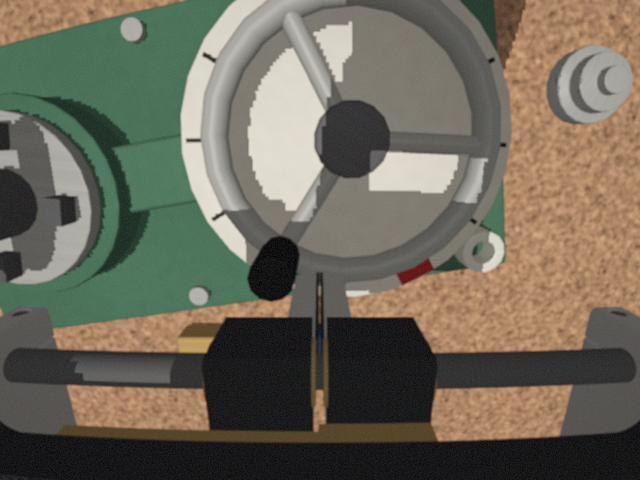

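The handle is at about (275,268), right against the fingertips, and has moved past the red mark at (415,272). The wheel is turning the right way under about 3 N, so I'll continue.

servo_tool([
  [[2,-6.7,0,0,0,0],[2.7,-6.4,0,0,0,0],[3.2,-6.2,0,0,0,0],[3.8,-5.9,0,0,0,0],[4.2,-5.5,0,0,0,0],[4.7,-5.2,0,0,0,0],[5.2,-4.7,0,0,0,0],[5.5,-4.3,0,0,0,0],[5.9,-3.7,0,0,0,0],[6.2,-3.2,0,0,0,0]],
])

```text
time_s: 6.2
eef_pos: [0.578, -0.0413, 0.1175]
ee_rot: [[-1.0, 0.0, 0.0], [0.0, 1.0, -0.0], [-0.0, -0.0, -1.0]]
ft_force: [0.7, 1.2, 0.6]
finger_gap: 0.003
grip_force: 0.7
```

servo_tool([
  [[6.4,-2.7,0,0,0,0],[6.7,-2.1,0,0,0,0],[6.8,-1.5,0,0,0,0],[6.9,-1,0,0,0,0],[7,-0.3,0,0,0,0],[6.9,0.3,0,0,0,0],[7,0.9,0,0,0,0],[6.8,1.5,0,0,0,0],[6.6,2.1,0,0,0,0],[6.5,2.7,0,0,0,0]],
])

```text
time_s: 7.2
eef_pos: [0.5107, -0.0406, 0.1176]
ee_rot: [[-1.0, 0.0, 0.001], [0.0, 1.0, 0.0], [-0.001, 0.0, -1.0]]
ft_force: [6.7, 5.3, -1.5]
finger_gap: 0.004
grip_force: 3.0
```

```bash
python3 - <<'E'
from h import *
d=bot.get_image("wrist");cv2.imwrite("pics/w3.png",d["img"][:,:,::-1])
E
python3 arc.py 5 4
```

```text
ang -116.27112621591495 r 0.07852757592864758 [ 0.50974217 -0.04041643  0.11745181] [0.24252617 0.83257474 1.00828215]
[[[6.8, 2, 0, 0, 0, 0], [5.8, 3.9, 0, 0, 0, 0], [5.4, 4.4, 0, 0, 0, 0], [5.1, 4.8, 0, 0, 0, 0], [4.6, 5.3, 0, 0, 0, 0], [4.1, 5.6, 0, 0, 0, 0], [3.6, 6, 0, 0, 0, 0], [3.1, 6.2, 0, 0, 0, 0], [2.5, 6.5, 0, 0, 0, 0], [2, 6.7, 0, 0, 0, 0]]]
[[[1.3, 6.9, 0, 0, 0, 0], [0.8, 6.9, 0, 0, 0, 0], [0.1, 7, 0, 0, 0, 0], [-0.4, 7, 0, 0, 0, 0], [-1.1, 6.9, 0, 0, 0, 0], [-1.7, 6.7, 0, 0, 0, 0], [-2.2, 6.6, 0, 0, 0, 0], [-2.8, 6.4, 0, 0, 0, 0], [-3.4, 6.1, 0, 0, 0, 0], [-3.9, 5.8, 0, 0, 0, 0]]]
[[[-4.3, 5.5, 0, 0, 0, 0], [-4.9, 5, 0, 0, 0, 0], [-5.2, 4.6, 0, 0, 0, 0], [-5.6, 4.2, 0, 0, 0, 0], [-6, 3.6, 0, 0, 0, 0], [-6.3, 3.1, 0, 0, 0, 0], [-6.5, 2.5, 0, 0, 0, 0], [-6.7, 1.9, 0, 0, 0, 0], [-6.8, 1.4, 0, 0, 0, 0], [-7, 0.7, 0, 0, 0, 0]]]
[[[-6.9, 0.2, 0, 0, 0, 0], [-7, -0.5, 0, 0, 0, 0], [-6.9, -1, 0, 0, 0, 0], [-6.8, -1.7, 0, 0, 0, 0], [-6.6, -2.2, 0, 0, 0, 0], [-6.4, -2.8, 0, 0, 0, 0], [-6.1, -3.4, 0, 0, 0, 0], [-5.8, -3.9, 0, 0, 0, 0], [-5.4, -4.4, 0, 0, 0, 0], [-5.1, -4.8, 0, 0, 0, 0]]]
```

View pics/w3.png

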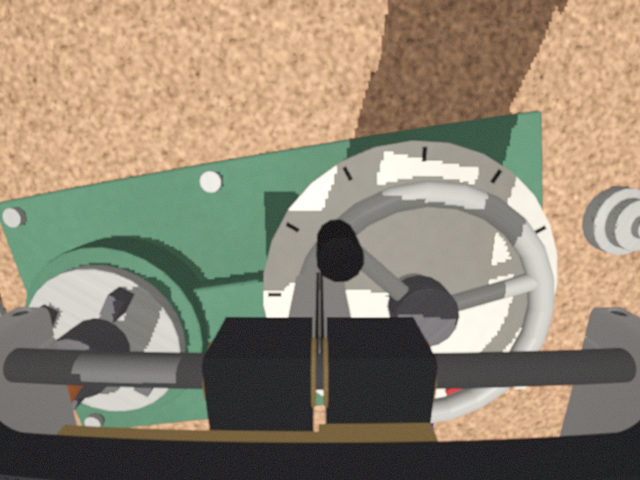

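The handle is at about (340,250), just ahead of the fingertips, a bit under half a turn. The turret and hook are at (90,370), clear on the left, and the bearing is untouched.

servo_tool([
  [[5,1.5,0,0,0,0],[5.8,3.4,0,0,0,0],[5.4,4.2,0,0,0,0],[5.3,4.8,0,0,0,0],[4.8,5.2,0,0,0,0],[4.4,5.6,0,0,0,0],[3.8,6,0,0,0,0],[3.4,6.2,0,0,0,0],[2.8,6.5,0,0,0,0],[2.3,6.7,0,0,0,0]],
])

```text
time_s: 8.25
eef_pos: [0.4676, 0.0096, 0.1174]
ee_rot: [[-1.0, 0.0, -0.0], [0.0, 1.0, -0.0], [0.0, -0.0, -1.0]]
ft_force: [1.4, -1.8, -0.2]
finger_gap: 0.004
grip_force: 0.8
```

servo_tool([
  [[1.3,6.9,0,0,0,0],[0.8,6.9,0,0,0,0],[0.1,7,0,0,0,0],[-0.4,7,0,0,0,0],[-1.1,6.9,0,0,0,0],[-1.7,6.7,0,0,0,0],[-2.2,6.6,0,0,0,0],[-2.8,6.4,0,0,0,0],[-3.4,6.1,0,0,0,0],[-3.9,5.8,0,0,0,0]],
])

```text
time_s: 9.25
eef_pos: [0.4813, 0.076, 0.1173]
ee_rot: [[-1.0, 0.0, -0.001], [0.0, 1.0, 0.0], [0.001, 0.0, -1.0]]
ft_force: [-0.4, -2.1, 0.8]
finger_gap: 0.006
grip_force: 0.9
```

```bash
python3 - <<'E'
from h import *
d=bot.get_image("top");cv2.imwrite("pics/t4.png",d["img"][:,:,::-1])
E
python3 arc.py 5 3
```

```text
ang 143.40055152599723 r 0.07819345340745945 [0.48172448 0.07662028 0.11734933] [0.26394704 0.99038368 0.07054634]
[[[-3, 6.5, 0, 0, 0, 0], [-4.8, 5, 0, 0, 0, 0], [-5.3, 4.6, 0, 0, 0, 0], [-5.6, 4.1, 0, 0, 0, 0], [-6, 3.6, 0, 0, 0, 0], [-6.3, 3, 0, 0, 0, 0], [-6.5, 2.5, 0, 0, 0, 0], [-6.7, 1.9, 0, 0, 0, 0], [-6.9, 1.3, 0, 0, 0, 0], [-6.9, 0.7, 0, 0, 0, 0]]]
[[[-7, 0.1, 0, 0, 0, 0], [-7, -0.5, 0, 0, 0, 0], [-6.9, -1.1, 0, 0, 0, 0], [-6.7, -1.7, 0, 0, 0, 0], [-6.6, -2.2, 0, 0, 0, 0], [-6.4, -2.9, 0, 0, 0, 0], [-6.1, -3.4, 0, 0, 0, 0], [-5.8, -3.9, 0, 0, 0, 0], [-5.4, -4.4, 0, 0, 0, 0], [-5, -4.9, 0, 0, 0, 0]]]
[[[-4.6, -5.2, 0, 0, 0, 0], [-4.1, -5.7, 0, 0, 0, 0], [-3.5, -6, 0, 0, 0, 0], [-3.1, -6.2, 0, 0, 0, 0], [-2.5, -6.6, 0, 0, 0, 0], [-1.9, -6.7, 0, 0, 0, 0], [-1.3, -6.8, 0, 0, 0, 0], [-0.7, -7, 0, 0, 0, 0], [-0.1, -7, 0, 0, 0, 0], [0.5, -6.9, 0, 0, 0, 0]]]
```

View pics/t4.png

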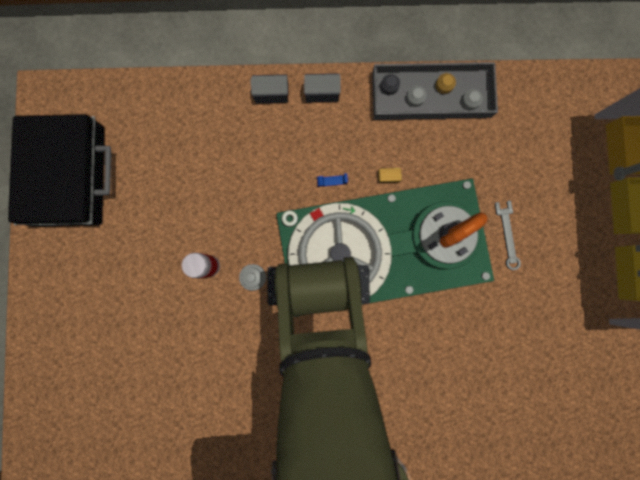

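The loose things have not moved, and the turret has turned about 65° as it should. The handle is hidden under the wrist at about three quarters of a turn. I'll push on, slowing toward the mark.

servo_tool([
  [[-3,5,0,0,0,0],[-4.8,5.2,0,0,0,0],[-5.3,4.9,0,0,0,0],[-5.6,4.4,0,0,0,0],[-6,3.8,0,0,0,0],[-6.3,3.2,0,0,0,0],[-6.5,2.5,0,0,0,0],[-6.7,1.9,0,0,0,0],[-6.9,1.3,0,0,0,0],[-6.9,0.7,0,0,0,0]],
])

```text
time_s: 10.3
eef_pos: [0.5398, 0.1083, 0.1174]
ee_rot: [[-1.0, 0.0, -0.0], [0.0, 1.0, -0.0], [0.0, -0.0, -1.0]]
ft_force: [-2.8, -1.7, -0.2]
finger_gap: 0.005
grip_force: 1.0
```

servo_tool([
  [[-4.8,0.1,0,0,0,0],[-4.8,-0.1,0,0,0,0],[-4.8,-0.4,0,0,0,0],[-4.7,-0.8,0,0,0,0],[-4.6,-1.1,0,0,0,0],[-4.4,-1.4,0,0,0,0],[-3.4,-1.3,0,0,0,0],[-2.4,-1,0,0,0,0],[0,0,0,0,0,0],[0,0,0,0,0,0]],
])

```text
time_s: 11.3
eef_pos: [0.5735, 0.1025, 0.1176]
ee_rot: [[-1.0, 0.0, 0.001], [0.0, 1.0, 0.001], [-0.001, 0.001, -1.0]]
ft_force: [-0.2, -0.2, 0.2]
finger_gap: 0.005
grip_force: 0.0
```

```bash
python3 - <<'E'
from h import *
d=bot.get_image("wrist")
im=d["img"].copy()
C=[.5445,.030]
for k,t in enumerate((31,41,51)):
    ph=np.radians(t)
    u=proj(d,[C[0]+.08*np.cos(ph),C[1]+.08*np.sin(ph),.138])[0];print(t,u);cv2.circle(im,tuple(int(round(q)) for q in u),3,[(255,0,255),(0,255,0),(0,255,255)][k],-1)
cv2.imwrite("pics/w5.png",im[:,:,::-1])
E
python3 arc.py 2 1
```

```text
31 [259.25517984 370.8353676 ]
41 [280.12938163 357.40338214]
51 [298.44302057 340.33729484]
ang 68.22578024327018 r 0.0781108519674147 [0.57347522 0.10253786 0.11769491] [ 0.66115784 -1.36483716 -0.91207461]
[[[-3.3, 0.7, 0, 0, 0, 0], [-2.5, -1.2, 0, 0, 0, 0], [-2.5, -1.3, 0, 0, 0, 0], [-2.5, -1.3, 0, 0, 0, 0], [-2.4, -1.4, 0, 0, 0, 0], [-2.3, -1.5, 0, 0, 0, 0], [-2.3, -1.6, 0, 0, 0, 0], [-2.2, -1.7, 0, 0, 0, 0], [-2.2, -1.8, 0, 0, 0, 0], [-2.1, -1.8, 0, 0, 0, 0]]]
```

View pics/w5.png

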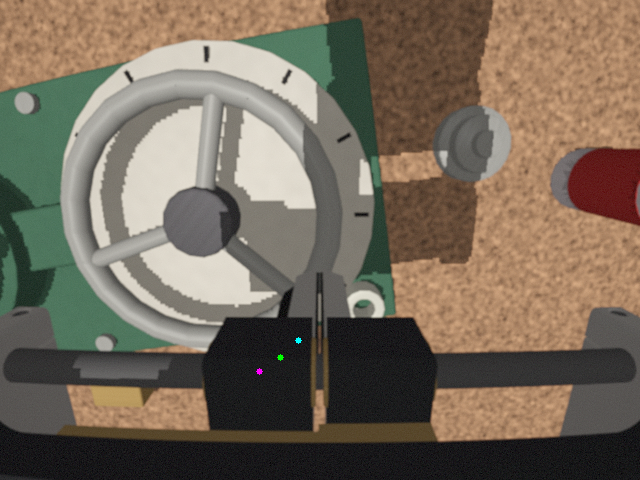

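The handle is mostly hidden behind the left finger block, with its edge at about (287,303). The other two spokes show clearly, ending at (212,100) and (98,258), so I'll read the wheel angle from those. I estimate about 18° remain; I'll push about 14° of it and then measure.

servo_tool([
  [[-3,0.4,0,0,0,0],[-2.5,-1,0,0,0,0],[-2.5,-1.3,0,0,0,0],[-2.5,-1.3,0,0,0,0],[-2.4,-1.4,0,0,0,0],[-2.3,-1.5,0,0,0,0],[-2.3,-1.6,0,0,0,0],[0,0,0,0,0,0],[0,0,0,0,0,0],[0,0,0,0,0,0]],
])

```text
time_s: 12.35
eef_pos: [0.5908, 0.0947, 0.1176]
ee_rot: [[-1.0, 0.0, 0.001], [0.0, 1.0, 0.0], [-0.001, 0.0, -1.0]]
ft_force: [-0.5, -0.3, -0.6]
finger_gap: 0.008
grip_force: 0.0
```

```bash
cat > spoke.py <<'E'
import sys
from h import *
C=np.array([.5445,.030])
d=bot.get_image("wrist"); g=d["img"].astype(float)
# unwrap annulus r=35..65mm at z=.09 : correlate brightness profiles with synthetic 3-fold overlays for the two visible spokes
im=d["img"].copy()
for t in (31,36,41):
    for k,s in enumerate((120,240)):
        for r in(.03,.05,.07):
            ph=np.radians(t+s);u=proj(d,[C[0]+r*np.cos(ph),C[1]+r*np.sin(ph),.094])[0]
            cv2.circle(im,tuple(int(round(q)) for q in u),2,{31:(255,0,255),36:(0,255,0),41:(0,0,255)}[t],-1)
cv2.imwrite(sys.argv[1],im[:,:,::-1]); s=bot.sense();e=s["eef_pos"][:2]-C;print(s["eef_pos"],np.degrees(np.arctan2(e[1],e[0])),np.hypot(*e))
E
python3 spoke.py pics/w6.png
```

```text
[0.59078789 0.09463209 0.11761275] 54.39070969029765 0.07949764793503576
```

View pics/w6.png

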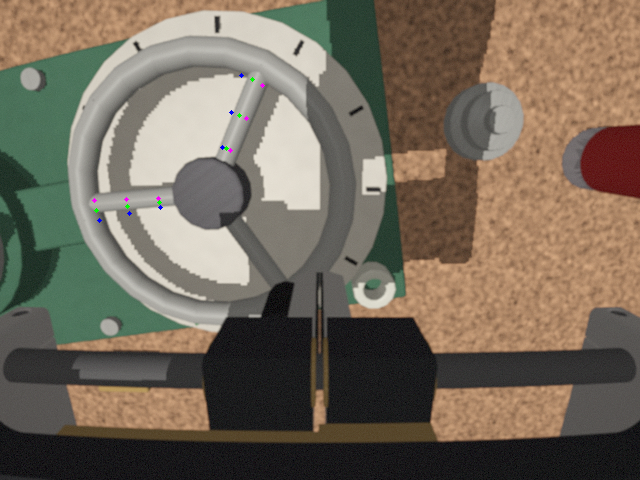

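The spokes lie between my 31° and 36° overlays, so the handle is at about 32.5°, within 1–2° of the mark. I'll nudge it 2 mm more, then draw back along the tangent and lift.

servo_tool([
  [[-0.8,-0.6,0,0,0,0],[-0.8,-0.6,0,0,0,0],[0,0,0,0,0,0],[2.5,1.8,0,0,0,0],[5,3.5,0,0,0,0],[6,4,0,0,0,0],[6,3,0,0,0,0],[0,0,-5,0,0,0],[0,0,-15,0,0,0],[0,0,-20,0,0,0]],
])

```text
time_s: 13.4
eef_pos: [0.5724, 0.1057, 0.1577]
ee_rot: [[-1.0, 0.0, -0.001], [0.0, 1.0, -0.0], [0.001, -0.0, -1.0]]
ft_force: [0.1, 0.2, 0.3]
finger_gap: 0.005
grip_force: 0.0
```

servo_tool([
  [[0,0,-20,0,0,0],[0,0,-20,0,0,0],[10,0,-20,0,0,0],[30,0,0,0,0,0],[40,0,0,0,0,0],[40,0,0,0,0,0],[30,0,0,0,0,0],[10,0,0,0,0,0],[0,0,0,0,0,0],[0,0,0,0,0,0]],
])

```text
time_s: 14.4
eef_pos: [0.4137, 0.1057, 0.2178]
ee_rot: [[-1.0, 0.0, 0.001], [0.0, 1.0, 0.0], [-0.001, 0.0, -1.0]]
ft_force: [-0.2, 0.9, 0.5]
finger_gap: 0.004
grip_force: 0.0
```

```bash
cat > fin.py <<'E'
from h import *
import pickle
C=np.array([.5445,.030]); d=bot.get_image("wrist"); im=d["img"].copy(); t=bot.get_image("top")["img"]
for r,z,c in((.08,.138,(255,0,255)),(.1,.058,(0,255,255))):
    ph=np.radians(31);u=proj(d,[C[0]+r*np.cos(ph),C[1]+r*np.sin(ph),z])[0];print(u)
    cv2.circle(im,tuple(int(round(q)) for q in u),3,c,-1)
t=cv2.resize(t[160:320,170:530],(640,284)); cv2.imwrite("pics/f.png",np.vstack([im[:300],t])[:,:,::-1]); print(bot.sense()["eef_pos"],bot.sense()["time_s"])
E
python3 fin.py
```

```text
[282.20925035 450.85831119]
[298.26606224 406.16952978]
[0.4136664  0.10567261 0.21735663] 14.5
```

View pics/f.png

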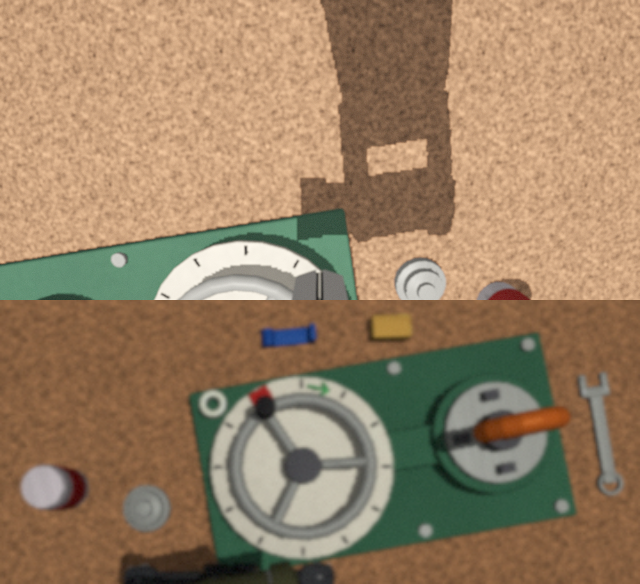

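In the final top view the handle is in line with the red mark (crop (264,405)), the turret has turned a quarter turn, and everything else is in place. I'll check the handle against the start picture and hand in if it matches.

```bash
python3 - <<'E'
from h import *
im=bot.get_image("top")["img"]; d=bot.get_image("top")
v,u=np.where(im.max(2)<60); k=np.hypot(u-321,v-219)<10; c=np.array([u[k].mean(),v[k].mean()])
h=ray(d,*c,.13)[:2]; e=np.hypot(*(h-[.61055,.07003])); print(c,h,e)
if e<.007: print(bot.finish_job())
E
```

```text
[318.26415094 220.72641509] [0.60831393 0.07392579] 0.004491907974221434
the job is handed in; nothing more can be done
None
```

I pushed the hand wheel one full clockwise turn by its handle and handed the job in at about 15 s; in the final top view the handle was back within about 5 mm of its start, the turret a quarter turn round, the loose things in place and the arm drawn clear.

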